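# Put the ironmongery samples back on their stands

### The job

Put the shop samples back on display: take the pile apart and set the black iron plate, the bronze pull ring, the brass sash fastener and the ivory knob, each right side up and centred, on the mahogany stand whose inlay has its own shape and finish (one of the first two lies at the bottom of the pile, the other stands alone). Leave the shutter hook and the putty knife lying where they are.

Things in the scene. Friction and masses are not known exactly. Their poses are not given: they have to be found in the camera images.
- iron_plate_mid (a point): Square black iron plate, 60 x 60 x 18 mm, four steel screw heads flush in its top, about 0.35 kg. This point is its centre, 9 mm above its underside; x and y run along its edges, z up. It is either the bottom of the pile or stands alone on the counter. How it is turned on its stand does not matter.
- bronze_ring_mid (a point): Round bronze pull ring lying flat, 64 mm outside and 36 mm inside diameter, 18 mm high, about 0.3 kg. This point is its centre (in the hole), 9 mm above its underside; z up. It is either the bottom of the pile or stands alone on the counter (iron plate and ring change places from start to start).
- fastener_mid (a point): Brass sash fastener, always the middle of the pile: foot plate 56 mm (along x) x 32 mm (along y) x 7 mm with a flat-topped block 34 x 32 mm on its middle, 20 mm high in all; both 32 mm sides are flush and upright over the block's full height, so it is gripped across y. About 0.15 kg. This point is its centre, 10 mm above its underside; z up. How it is turned on its stand does not matter.
- knob_mid (a point): Ivory ceramic window knob, always the top of the pile, standing on a flat round foot of 28 mm diameter: a narrow neck and a round head 36 mm in diameter from 17 to 26 mm above its underside, 34 mm high in all, about 0.07 kg. This point is on its axis, 17 mm above its underside; z up.
- stand_iron_top (a point): Fixed low mahogany display stand, 88 x 88 x 10 mm, flat top covered in pale blue-grey felt, with a flush inlay at its centre: a black square, 60 mm (place of the iron plate). This point is the centre of its top face, 10 mm above the counter; x and y run along its edges, z up.
- stand_bronze_top (a point): Fixed low mahogany display stand, 88 x 88 x 10 mm, flat top covered in pale blue-grey felt, with a flush inlay at its centre: a bronze ring, 64 mm outside, 36 mm inside (place of the bronze ring). This point is the centre of its top face, 10 mm above the counter; x and y run along its edges, z up.
- stand_brass_top (a point): Fixed low mahogany display stand, 88 x 88 x 10 mm, flat top covered in pale blue-grey felt, with a flush inlay at its centre: a brass-coloured rectangle, 56 x 32 mm (place of the sash fastener). This point is the centre of its top face, 10 mm above the counter; x and y run along its edges, z up.
- stand_ivory_top (a point): Fixed low mahogany display stand, 88 x 88 x 10 mm, flat top covered in pale blue-grey felt, with a flush inlay at its centre: a small ivory disc, 32 mm across (place of the knob). This point is the centre of its top face, 10 mm above the counter; x and y run along its edges, z up.
- shutter_hook_mid (a point): Black iron shutter hook, a bent bar 12 mm thick and about 165 mm long lying loose on the counter at the robot's left. Not to be disturbed. This point is about the middle of the bar, which runs along x.
- putty_knife: Putty knife about 190 mm long lying loose on the counter at the robot's right, along its x, handle to -x. Not to be disturbed. Origin under its middle.
Mind the look-alikes: they are no part of the job. What is shaped like the part that bears stand_bronze_top but purple or red is not meant.

How it is judged:
By the outcome, as a careful person would: the job done as asked, in the order asked, and still so for the second after the job is handed in, with the robot touching nothing.
It also fails if it takes over 99 s, if anything falls off the work surface, if the arm or the gripper's body presses on something with over 40 N, if the wrist force passes 120 N, or if a joint passes its speed limit or range.

### The arm

A 7-joint arm with a two-finger parallel gripper is mounted at the origin on the work surface. World frame = base frame: x ahead of the robot, y to its left, z up, the work surface at z = 0. Lengths are in mm, angles in rad, forces in N, time in s.
With the tool pointing down it reaches from about 400 to 900 mm from the base axis. Payload 5.6 kg.
Tool frame: the origin (TCP) lies midway between the tips of the shut fingers; the grasp point (between the pads) lies 19 mm behind it; z points along the fingers, y is the line along which they close (so a half turn about z gives the same grasp; the last joint's range is limited). The gripper opens to 92 mm and grips with 3 to 60 N. Pads are 20 mm wide; open, the fingers measure 128 mm over their backs; the gripper's body (75 mm by 189 mm) begins 69 mm behind the grasp point.
Start: joints at [-1.279, 0.468, -0.012, 1.603, 0.006, 1.071, -0.056], TCP at [213.618, 613.902, 214.592] pointing down, gripper open.
Joint ranges: [-2.53, 2.53], [-0.31, 2.02], [-1.57, 1.55], [0.28, 2.44], [-1.29, 4.43], [0.15, 1.84], [-2.92, 2.92]. Speed limits (rad/s): [2.57, 2.57, 3.14, 3.14, 3.14, 3.14, 3.14].

### API

Orientations are given as a rotation vector (axis times angle).
In Python, from cell import robot, grip, kin, viewer gives the robot as it stands. Calls block until the motion is done:
- robot.movep(position, orientation): joint-space move of the TCP to a pose.
- robot.servo_line(position, feed=150, rotation=None): straight line of the TCP; rotation=None keeps the orientation; feed is the mean speed in mm/s.
- robot.goto_joints(angles): joint-space move.
- grip(opening, newtons=None): opening from 0.0 (shut) to 1.0 (fully open); newtons is the grip in N (None keeps the last); returns when the fingers have stopped.
- robot.hold(seconds).
- kin.ik(position, orientation): joint angles nearest the present ones, or None.
- robot.observe(): the state.
- viewer.read_camera(name): name is "scene" or "top" or "wrist"; returns the picture (384x512x3 uint8, red, green, blue); there is no depth.
- viewer.camera_info(name): a dict with "camera_matrix" (3x3 intrinsics, pixels), "k1" (the pictures are not rectified: a ray, as slopes to the right and down, at radius r is drawn at 1 + k1 r^2 times it, then the intrinsics apply), "R" (3x3) and "t" (3): a world point X has camera coordinates R X + t. Camera axes: x right, y down, z forward; pixel columns grow to the right and rows downward; lengths in mm; the calibration is good to about 2 mm. A picture is of the moment at which its call begins: read the wrist's pose just before it. camera_info takes no time and is no camera call; for the wrist camera it gives the pose at the moment of the call.
A pose or a line that the arm cannot do raises robot.IKError and nothing moves.
- robot.job_done(): hands the job in; it is judged then, once.
Trained networks look in the newest picture that a camera, given by its name, has taken for a name from the list of things; names that differ only in an ending like _2 or _b are one class to them, and where a whole thing is asked for, a point or a joint stands for the part that bears it (a point fixed in the world has none). Each returns a list of dicts, best first, with "confidence" (0 to 1); they miss things now and then, are a little off and sometimes report something else, mostly with a low value. They report only what shows in the picture. A call takes as long as a camera call. They do not tell look-alikes from the thing itself.
- viewer.silhouettes(name, camera): "mask" (384x512 bool, what is visible of it).
- viewer.pinpoint(name, camera): "at" ([x, y, z] in mm, in the coordinates of the camera as it stood for that picture, good to about 4 mm: a listed point, or the origin of a listed thing).
The state is a dict: "t": time; "joints": joint angles; "joint_velocities": joint speeds; "joint_torque": joint torques, N m; "tcp_pos": TCP position; "tcp_rot": TCP orientation; "contact_force": force on the tool from outside, world axes, zero at the start; "wrist_torque": the same for the moment, N m; "grip_width": opening from 0.0 (shut) to 1.0 (fully open); "grip_force": force on a finger pad.
Only numpy, scipy, OpenCV 4.12 (cv2) and the standard library are available. Lean on these libraries where they do the work, as an engineer would, in place of code of your own. Each camera call takes 0.05 s, during which the arm holds its last target. There are 200 camera calls.

## Working session

There is one attempt and no reset: what is moved stays moved. The work goes in short steps, each a Python script; the robot and the scene stay as the last script left them, time stands still between calls to the robot, and variables do not carry over. Pictures are saved under pics/ and viewed, at most 14 in all, crops included, and the job is handed in when it is done.

```bash
ls; mkdir -p pics; cat > h.py <<'E'
import numpy as np, cv2
from cell import robot, grip, kin, viewer
def snap(cam,name=None):
    info=viewer.camera_info(cam); im=np.array(viewer.read_camera(cam))
    if name: cv2.imwrite('pics/'+name+'.png',im[:,:,::-1])
    return im,info
def toworld(p,info): return np.array(info['R']).T@(np.array(p)-np.array(info['t']))
def pix2plane(uv,info,z):
    K=np.array(info['camera_matrix']);k=info['k1']
    d=np.linalg.inv(K)@[uv[0],uv[1],1]; d=d[:2]; r=np.hypot(*d); s=r
    for _ in range(30): s=r/(1+k*s*s)
    d=d*(s/r if r>0 else 1); R=np.array(info['R']);t=np.array(info['t'])
    c=-R.T@t; v=R.T@np.array([d[0],d[1],1]); return c+v*(z-c[2])/v[2]
def proj(X,info):
    c=np.array(info['R'])@np.array(X)+np.array(info['t']); d=c[:2]/c[2]; d=d*(1+info['k1']*(d@d))
    return (np.array(info['camera_matrix'])@[d[0],d[1],1])[:2]
E
python3 - <<'E'
from h import *
o=robot.observe();print(o['t'],o['tcp_pos'],o['tcp_rot'])
for cam in ['scene','top']:
    im,info=snap(cam,cam+'0'); print(cam,-np.array(info['R']).T@info['t'])
    for n in "iron_plate_mid bronze_ring_mid fastener_mid knob_mid stand_iron_top stand_bronze_top stand_brass_top stand_ivory_top shutter_hook_mid putty_knife".split():
        print(n,[(round(d['confidence'],2),toworld(d['at'],info).round(0).tolist(),proj(toworld(d['at'],info),info).round().tolist()) for d in viewer.pinpoint(n,cam)][:4])
E
```

```text
pics
0.0 [213.46513346 613.32302196 213.63290789] [-5.23581231e-01 -3.09748763e+00  2.77643221e-03]
scene [1491.42330142  170.27225628  844.74968111]
iron_plate_mid [(0.85, [454.0, -68.0, 4.0], [244.0, 175.0])]
bronze_ring_mid [(0.67, [497.0, 357.0, 5.0], [372.0, 199.0]), (0.5, [445.0, 85.0, 12.0], [289.0, 177.0])]
fastener_mid [(0.59, [450.0, 81.0, 24.0], [288.0, 175.0])]
knob_mid [(0.68, [451.0, 76.0, 53.0], [287.0, 168.0])]
stand_iron_top [(0.87, [639.0, 250.0, 7.0], [336.0, 226.0])]
stand_bronze_top [(0.87, [814.0, -264.0, 10.0], [148.0, 244.0]), (0.62, [604.0, -83.0, 11.0], [229.0, 202.0]), (0.59, [454.0, -222.0, 10.0], [200.0, 169.0]), (0.39, [447.0, -68.0, 6.0], [244.0, 174.0])]
stand_brass_top [(0.97, [599.0, 85.0, 11.0], [283.0, 209.0])]
stand_ivory_top [(0.55, [621.0, -253.0, 11.0], [175.0, 199.0])]
shutter_hook_mid [(0.8, [499.0, 362.0, 8.0], [373.0, 200.0])]
putty_knife [(0.56, [494.0, -376.0, 1.0], [154.0, 172.0])]
top [ 335.00056725  -18.81326987 1290.95440372]
iron_plate_mid [(0.86, [453.0, -74.0, 12.0], [281.0, 252.0]), (0.52, [607.0, -86.0, 9.0], [283.0, 197.0])]
bronze_ring_mid [(0.61, [445.0, 88.0, 14.0], [221.0, 256.0])]
fastener_mid [(0.5, [448.0, 88.0, 11.0], [221.0, 255.0]), (0.49, [449.0, 83.0, 27.0], [223.0, 254.0])]
knob_mid [(0.46, [446.0, 80.0, 57.0], [223.0, 254.0])]
stand_iron_top [(0.8, [631.0, 252.0, 8.0], [163.0, 191.0])]
stand_bronze_top [(0.98, [607.0, -86.0, 12.0], [283.0, 197.0]), (0.78, [817.0, -260.0, 13.0], [341.0, 125.0]), (0.71, [452.0, -217.0, 11.0], [333.0, 252.0])]
stand_brass_top [(0.79, [603.0, 92.0, 7.0], [220.0, 200.0]), (0.3, [617.0, -256.0, 13.0], [344.0, 192.0]), (0.23, [635.0, 250.0, 11.0], [164.0, 189.0])]
stand_ivory_top [(0.92, [618.0, -254.0, 13.0], [343.0, 192.0])]
shutter_hook_mid [(0.56, [496.0, 358.0, 3.0], [124.0, 239.0])]
putty_knife [(0.93, [499.0, -378.0, -1.0], [389.0, 234.0])]
```

View pics/top0.png

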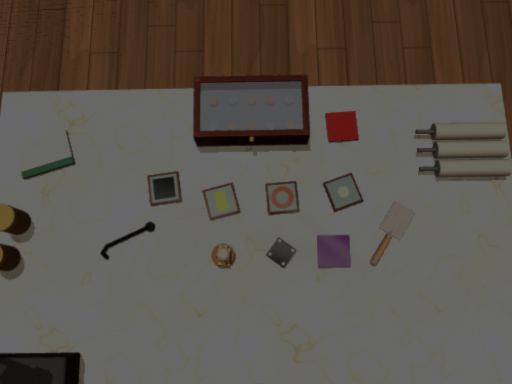

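View pics/scene0.png

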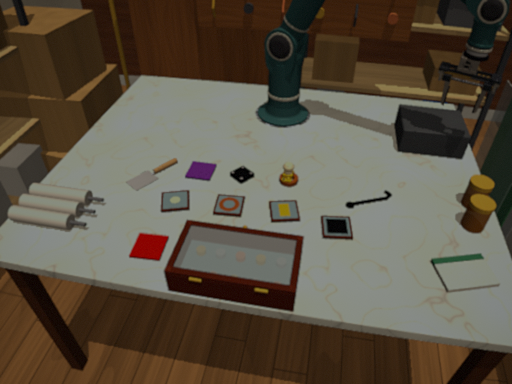

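```bash
cat >> h.py <<'E'
from scipy.spatial.transform import Rotation as Ro
def down(yaw): return (Ro.from_euler('z',yaw)*Ro.from_euler('x',np.pi)).as_rotvec()
E
python3 - <<'E'
from h import *
print(viewer.camera_info('wrist')['camera_matrix'])
for yaw in (0,1.57,-1.57,3.1): print(yaw,[kin.ik(p,down(yaw)) is not None for p in ([447,83,260],[635,251,16],[619,-255,16])], np.round(kin.ik([447,83,260],down(yaw)),2) if kin.ik([447,83,260],down(yaw)) is not None else '')
i=viewer.camera_info('wrist'); o=robot.observe(); Rt=Ro.from_rotvec(o['tcp_rot'])
c=-np.array(i['R']).T@i['t']; print('cam in tool',Rt.inv().apply(c-o['tcp_pos']),Rt.inv().apply(np.array(i['R'])[2]))
E
```

```text
[[310.66125539   0.         251.52199227]
 [  0.         310.66125539 190.19881364]
 [  0.           0.           1.        ]]
0 [True, True, True] [-0.92  0.07  0.7   2.04 -0.05  1.05 -1.76]
1.57 [True, True, True] [-0.76  0.07  0.54  2.04 -0.04  1.05 -0.21]
-1.57 [True, True, True] [-0.4   0.08  0.16  2.02 -0.01  1.05  2.9 ]
3.1 [True, True, True] [-0.61  0.07  0.37  2.03 -0.03  1.05  1.31]
cam in tool [  82.27222028    1.27604195 -168.89295266] [-2.89055222e-01  4.93645039e-04  9.57312298e-01]
```

```bash
cat >> h.py <<'E'
def poly(mask,info,z):
    m=mask.astype(np.uint8); cs,_=cv2.findContours(m,cv2.RETR_EXTERNAL,cv2.CHAIN_APPROX_NONE)
    c=max(cs,key=cv2.contourArea)[:,0,:]
    return np.array([pix2plane(p,info,z)[:2] for p in c],np.float32)
def fit(mask,info,z):
    P=poly(mask,info,z); (c,s,a)=cv2.minAreaRect(P); (cc,r)=cv2.minEnclosingCircle(P)
    return dict(c=np.round(c,1),s=np.round(s,1),a=round(a,1),circ=np.round(cc,1),r=round(r,1))
E
cat > scan.py <<'E'
from h import *
T=[('pile',447,83,[('knob_mid',60),('fastener_mid',38),('bronze_ring_mid',18)]),('plate',453,-71,[('iron_plate_mid',18)]),
('sivory',619,-255,[('stand_ivory_top',10)]),('sbronze',606,-85,[('stand_bronze_top',10)]),('sbrass',601,88,[('stand_brass_top',10)]),('siron',635,251,[('stand_iron_top',10)])]
ims=[]
for n,x,y,L in T:
    robot.movep([x,y,180],down(np.pi/2)); robot.hold(.15)
    im,info=snap('wrist',n); ims.append(im)
    print(n,robot.observe()['t'])
    for m,z in L:
        for d in viewer.pinpoint(m,'wrist')[:2]: print('  pin',m,round(d['confidence'],2),toworld(d['at'],info).round(1))
        for d in viewer.silhouettes(m,'wrist')[:2]: print('  sil',round(d['confidence'],2),d['mask'].sum(),fit(d['mask'],info,z))
    np.savez('pics/'+n,im=im,**{k:np.array(v) for k,v in info.items()})
g=np.vstack([np.hstack([cv2.resize(i,(266,200)) for i in ims[j:j+3]]) for j in (0,3)])
cv2.imwrite('pics/grid.png',g[:,:,::-1])
E
python3 scan.py
```

```text
pile 3.3833
  sil 0.73 1052 {'c': array([447.7,  80.4]), 's': array([35.1, 35.5]), 'a': 0.1, 'circ': array([447.9,  80.1]), 'r': 18.4}
  pin fastener_mid 0.62 [445.8  77.2  28.5]
  sil 0.87 773 {'c': array([448.5,  85.5]), 's': array([31.8, 52.8]), 'a': 86.1, 'circ': array([448.2,  85.1]), 'r': 29.4}
  pin bronze_ring_mid 0.75 [450.3  84.4   6. ]
  sil 0.68 609 {'c': array([449.9, 106.9]), 's': array([19.7, 53.3]), 'a': 86.4, 'circ': array([449.4,  99.2]), 'r': 26.6}
  sil 0.3 439 {'c': array([634.9, -33.7]), 's': array([16.2, 33.5]), 'a': 45.9, 'circ': array([630.2, -38.6]), 'r': 16.7}
plate 4.55
  pin iron_plate_mid 0.74 [449.1 -72.7   6.7]
  pin iron_plate_mid 0.17 [451.3  77.4  53.9]
  sil 0.7 2959 {'c': array([454.4, -73.1]), 's': array([62.7, 61.3]), 'a': 53.3, 'circ': array([455.2, -73.1]), 'r': 41.4}
sivory 5.825
  pin stand_ivory_top 0.58 [ 619.9 -254.6    7.1]
  sil 0.76 5817 {'c': array([ 620.8, -252.8]), 's': array([87.7, 87.7]), 'a': 19.0, 'circ': array([ 621.8, -253. ]), 'r': 59.7}
sbronze 6.8417
  pin stand_bronze_top 0.65 [606.1 -82.7   5.5]
  pin stand_bronze_top 0.58 [448.3 -70.3   9.1]
  sil 0.87 6062 {'c': array([608.5, -80.4]), 's': array([88.6, 89.1]), 'a': 4.5, 'circ': array([608.7, -80.3]), 'r': 60.5}
  sil 0.8 1144 {'c': array([ 428.9, -184.3]), 's': array([73.3, 34.2]), 'a': 44.0, 'circ': array([ 439.3, -195. ]), 'r': 36.7}
sbrass 7.8667
  pin stand_brass_top 0.7 [600.3  92.5  11.1]
  sil 0.74 6072 {'c': array([601. ,  90.5]), 's': array([89.9, 89.2]), 'a': 14.7, 'circ': array([600.8,  91.3]), 'r': 59.9}
siron 8.875
  pin stand_iron_top 0.97 [641.1 248.2   7.2]
  sil 0.94 6012 {'c': array([640.1, 252.5]), 's': array([88.5, 89.5]), 'a': 7.5, 'circ': array([640.5, 251.8]), 'r': 60.3}
```

View pics/grid.png

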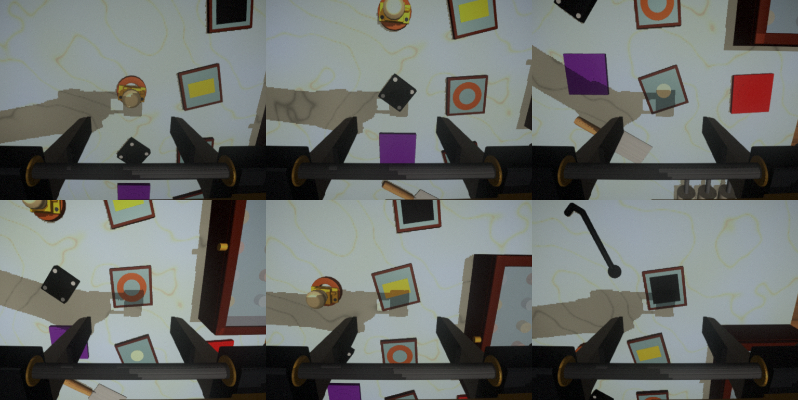

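View pics/pile.png

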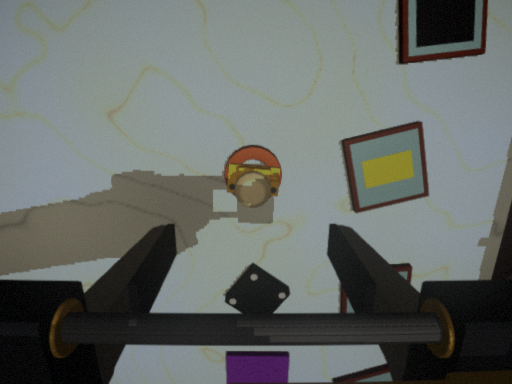

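```bash
cat > inlay.py <<'E'
from h import *
def inlay(im,info,c,kind,rad=36):
    # rectify the stand top (z=10) at 4 px/mm about c, then segment by colour
    n=int(rad*8); g=(np.arange(n)/4-rad)
    uv=np.array([[proj([c[0]+x,c[1]+y,10],info) for x in g] for y in g],np.float32)
    r=cv2.remap(im,uv[...,0],uv[...,1],cv2.INTER_LINEAR).astype(float)+1
    if kind=='iron': f=(r.sum(2)<.33*np.median(r.sum(2)[[0,-1]])).astype(np.uint8)
    else:
        q=r[...,0]/r[...,2]; q=cv2.GaussianBlur(q,(0,0),2); lo=np.percentile(q,15);hi=np.percentile(q,97)
        f=(q>(lo+hi)/2).astype(np.uint8)
    nn,lab,st,ce=cv2.connectedComponentsWithStats(f); k=1+np.argmax(st[1:,4]); m=(lab==k)
    P=np.argwhere(m)[:,::-1].astype(np.float32)/4-rad+np.array(c,np.float32)
    b=cv2.minAreaRect(P); return np.round(P.mean(0),1),np.round(b[0],1),np.round(b[1],1),round(b[2],1),np.round(cv2.minEnclosingCircle(P)[1],1)
if __name__=='__main__':
    S=dict(ivory=(620,-254),bronze=(608,-82),brass=(601,90),iron=(638,251))
    imt,it=snap('top')
    for k,c in S.items():
        z=np.load('pics/s%s.npz'%k); print(k,'wrist',*inlay(z['im'],z,c,k)); print('   top',*inlay(imt,it,c,k))
    z=np.load('pics/plate.npz');print('bronze from plate',*inlay(z['im'],z,S['bronze'],'bronze'))
    z=np.load('pics/pile.npz');print('brass from pile',*inlay(z['im'],z,S['brass'],'brass'))
    z=np.load('pics/siron.npz');print('brass from siron',*inlay(z['im'],z,S['brass'],'brass'))
E
python3 inlay.py
```

```text
ivory wrist [ 621.  -258.8] [ 621.2 -259.9] [30.8 17.7] 0.8 15.5
   top [ 586.8 -281.4] [ 585.2 -278.9] [ 7.4 25.4] 17.2 12.7
bronze wrist [608.1 -80.7] [608.2 -81. ] [61.8 61.6] 43.4 31.4
   top [609.2 -82.7] [608.7 -81.9] [58.5 60.1] 21.4 30.5
brass wrist [600.7  89.8] [600.7  89.9] [55.  30.9] 14.3 30.7
   top [600.4  89.4] [600.2  89.3] [54.5 30.7] 14.5 29.8
iron wrist [638.  238.6] [639.2 241.8] [52.3 38.2] 8.1 27.2
   top [655.4 236.8] [653.5 237.6] [23.6 20.6] 88.3 13.6
bronze from plate [607.8 -81.1] [607.9 -81.3] [62. 62.] 45.0 31.2
brass from pile [600.5  90.1] [600.4  90.1] [54.8 31. ] 14.3 30.7
brass from siron [600.8  90.4] [600.8  90.4] [54.6 30.8] 14.2 30.5
```

```bash
cat >> h.py <<'E'
def pick(x,y,z,yaw,f,open_=1.0,zup=200):
    grip(open_); robot.movep([x,y,z+70],down(yaw)); robot.servo_line([x,y,z],feed=120); robot.hold(.15)
    grip(0,f); o=robot.observe(); print('grip width mm',o['grip_width']*92,'f',o['grip_force'],'tcp',o['tcp_pos'].round(1) if hasattr(o['tcp_pos'],'round') else o['tcp_pos'])
    robot.servo_line([x,y,zup],feed=120); print('lifted',robot.observe()['grip_width']*92,robot.observe()['t'])
def place(x,y,z,yaw,open_):
    robot.movep([x,y,z+60],down(yaw)); robot.servo_line([x,y,z+8],feed=120); robot.servo_line([x,y,z],feed=25)
    robot.hold(.2); print('cf',np.round(robot.observe()['contact_force'],1)); grip(open_); robot.hold(.2); robot.servo_line([x,y,z+110],feed=150); print('t',robot.observe()['t'])
E
python3 - <<'E'
from h import *
pick(447.7,80.2,44,np.pi/2,12,open_=.75)
place(620.4,-253.3,16.5,np.pi/2,.75)
robot.movep([619,-255,200],down(np.pi/2)); robot.hold(.1)
im,info=snap('wrist','k1')
for d in viewer.silhouettes('knob_mid','wrist')[:1]: print('knob',fit(d['mask'],info,32))
for d in viewer.silhouettes('stand_ivory_top','wrist')[:1]: print('stand',fit(d['mask'],info,10))
robot.movep([447,83,180],down(np.pi/2)); robot.hold(.15)
im,info=snap('wrist','pile2')
for m,z in [('fastener_mid',38),('bronze_ring_mid',18)]:
    for d in viewer.pinpoint(m,'wrist')[:2]: print('  pin',m,round(d['confidence'],2),toworld(d['at'],info).round(1))
    for d in viewer.silhouettes(m,'wrist')[:2]: print('  sil',round(d['confidence'],2),d['mask'].sum(),fit(d['mask'],info,z))
np.savez('pics/pile2',im=im,**{k:np.array(v) for k,v in info.items()})
c=cv2.resize(im[120:240,180:340],None,fx=4,fy=4); cv2.imwrite('pics/c1.png',c[:,:,::-1])
E
```

```text
grip width mm 34.70207046897094 f 12.00012158282334 tcp [447.8  80.3  44.1]
lifted 34.954299566158724 13.5083
cf [-0.4  0.1 -0.8]
t 17.9667
knob {'c': array([ 620.5, -252.3]), 's': array([34.2, 35.1]), 'a': 45.3, 'circ': array([ 620. , -252.6]), 'r': 18.1}
stand {'c': array([ 621. , -252.3]), 's': array([87.5, 89. ]), 'a': 18.7, 'circ': array([ 621.5, -252.3]), 'r': 60.5}
  pin fastener_mid 0.84 [445.6  74.2  24. ]
  sil 0.64 1665 {'c': array([449.1,  82.9]), 's': array([36.2, 54.6]), 'a': 84.4, 'circ': array([448.9,  84.4]), 'r': 30.1}
  sil 0.64 747 {'c': array([605.2, -27.1]), 's': array([53.4, 26.4]), 'a': 2.8, 'circ': array([604.9, -25.9]), 'r': 28.6}
  pin bronze_ring_mid 0.97 [449.4  87.6   8.5]
  sil 0.83 910 {'c': array([443.2, 100.9]), 's': array([62.6, 33.2]), 'a': 17.4, 'circ': array([446.7,  89.6]), 'r': 31.3}
```

View pics/c1.png

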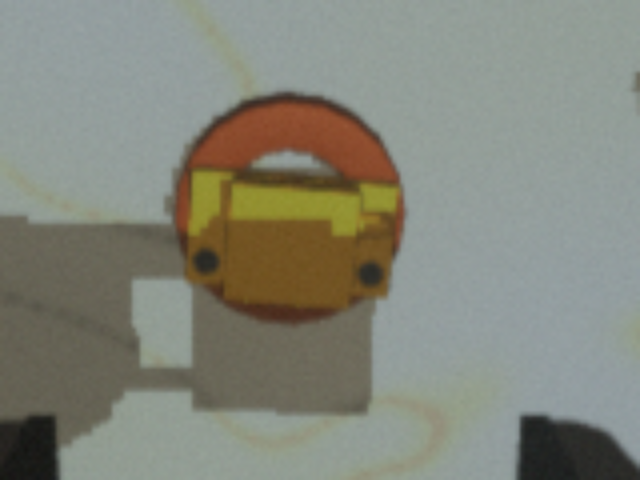

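View pics/k1.png

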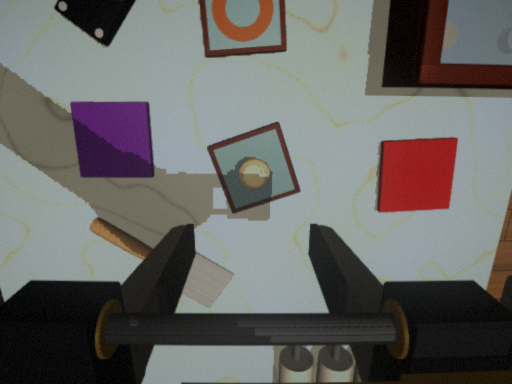

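```bash
python3 - <<'E'
from h import *
z=np.load('pics/pile2.npz')
def w(c,h): return [pix2plane((p[0]/4+180-.375,p[1]/4+120-.375),z,h)[:2] for p in c]
for c,h in (([(228,183),(362,187),(350,308),(225,302)],38),([(192,170),(402,183),(388,297),(187,284)],25)):
    P=np.array(w(c,h)); e=np.diff(np.vstack([P,P[:1]]),axis=0)
    print(P.round(1).tolist(),P.mean(0).round(1),np.hypot(*e.T).round(1),np.degrees(np.arctan2(e[:,1],e[:,0])).round(1))
im=z['im'].astype(int); 
P=np.array([(u,v) for v in range(130,215) for u in range(215,290) if im[v,u,0]-im[v,u,2]>50])
Q=np.array([pix2plane(p,z,18)[:2] for p in P],np.float32); print(cv2.minEnclosingCircle(Q[(Q[:,1]>95)]),cv2.minEnclosingCircle(Q))
E
```

```text
[[432.9, 98.1], [467.1, 96.9], [464.4, 64.4], [431.6, 66.2]] [449.   81.4] [34.3 32.6 32.9 31.9] [ -1.9 -94.7 177.   87.7]
[[422.7, 98.8], [478.5, 95.1], [475.5, 63.3], [420.6, 67.2]] [449.3  81.1] [55.9 31.9 55.  31.7] [ -3.7 -95.5 176.   86.2]
((448.6163330078125, 95.64221954345703), 28.240907669067383) ((449.6955261230469, 83.18179321289062), 33.16349411010742)
```

```bash
python3 - <<'E'
from h import *
r=np.radians
pick(449.1,81.2,22.5,r(176),25,open_=.75)
place(600.6,90.0,15,r(194.3),.6)
robot.movep([601,88,200],down(np.pi/2)); robot.hold(.1)
im,info=snap('wrist','f1')
for m,z in [('fastener_mid',30),('stand_brass_top',10)]:
    for d in viewer.silhouettes(m,'wrist')[:1]: print(m,fit(d['mask'],info,z))
a=im[100:260,150:360]
robot.movep([447,83,180],down(np.pi/2)); robot.hold(.15)
im,info=snap('wrist','ring')
m,z='bronze_ring_mid',18
for d in viewer.pinpoint(m,'wrist')[:2]: print('  pin',m,round(d['confidence'],2),toworld(d['at'],info).round(1))
for d in viewer.silhouettes(m,'wrist')[:2]: print('  sil',round(d['confidence'],2),d['mask'].sum(),fit(d['mask'],info,z))
c=cv2.resize(np.hstack([a,im[100:260,150:360]]),None,fx=1.9,fy=1.9); cv2.imwrite('pics/c2.png',c[:,:,::-1])
E
```

```text
grip width mm 31.71997103225105 f 25.000010132789612 tcp [449.1  81.1  22.5]
lifted 31.851591285879707 25.1167
cf [-0.2 -0.  -1.7]
t 28.7833
fastener_mid {'c': array([600.8,  93.2]), 's': array([54.3, 35.1]), 'a': 14.6, 'circ': array([600.5,  94.9]), 'r': 30.1}
stand_brass_top {'c': array([600.4,  91. ]), 's': array([87.7, 89.4]), 'a': 13.8, 'circ': array([601.5,  90.8]), 'r': 59.6}
  pin bronze_ring_mid 0.61 [451.1  84.4   7.6]
  sil 0.88 1861 {'c': array([448.7,  85. ]), 's': array([63.2, 61.7]), 'a': 89.9, 'circ': array([448.8,  85.6]), 'r': 32.3}
```

View pics/c2.png

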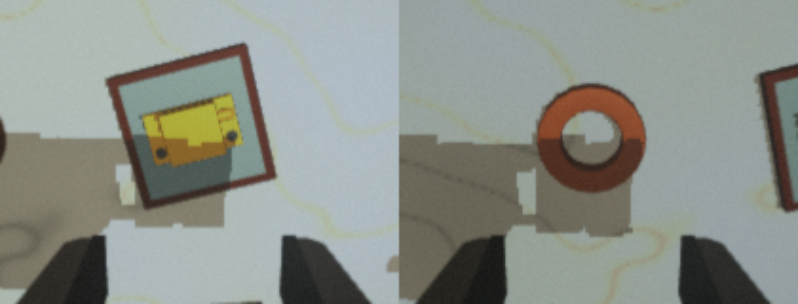

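```bash
python3 - <<'E'
from h import *
r=np.radians
def centre(x,y,z,yaw,f=6):
    grip(.95); robot.movep([x,y,z+60],down(yaw)); robot.servo_line([x,y,z],feed=120); robot.hold(.1); grip(0,f); print('c',robot.observe()['grip_width']*92); grip(.95); robot.servo_line([x,y,z+60],feed=150)
centre(448.8,84.5,4,r(90)); pick(448.8,84.5,4,r(180),30,open_=.95)
place(608,-81.2,14.8,r(180),.9)
robot.movep([606,-85,200],down(np.pi/2)); robot.hold(.1)
im,info=snap('wrist','r1'); a=im[100:260,150:360]
for m,z in [('bronze_ring_mid',28),('stand_bronze_top',10)]:
    for d in viewer.silhouettes(m,'wrist')[:2]: print(m,fit(d['mask'],info,z))
robot.movep([453,-71,180],down(np.pi/2)); robot.hold(.1)
im,info=snap('wrist','plate2')
for d in viewer.silhouettes('iron_plate_mid','wrist')[:2]: print('plate',fit(d['mask'],info,18))
c=cv2.resize(np.hstack([a,im[100:260,150:360]]),None,fx=1.9,fy=1.9); cv2.imwrite('pics/c3.png',c[:,:,::-1])
E
```

```text
c 62.89704108798581
grip width mm 63.98360311395216 f 30.001086881384254 tcp [449.   84.3   4.2]
lifted 63.597229603697194 39.4167
cf [ 0.6  0.1 -3.1]
t 43.2417
bronze_ring_mid {'c': array([608.1, -78.1]), 's': array([63.4, 62. ]), 'a': 44.7, 'circ': array([608. , -78.2]), 'r': 32.6}
stand_bronze_top {'c': array([ 819.2, -228.6]), 's': array([78.3, 37.1]), 'a': 5.2, 'circ': array([ 818.3, -224.1]), 'r': 41.0}
stand_bronze_top {'c': array([ 430.4, -187.8]), 's': array([88.4, 43.4]), 'a': 45.7, 'circ': array([ 445., -202.]), 'r': 44.2}
plate {'c': array([454.5, -72.6]), 's': array([60.5, 60.1]), 'a': 52.9, 'circ': array([454.2, -71.9]), 'r': 40.1}
```

View pics/c3.png

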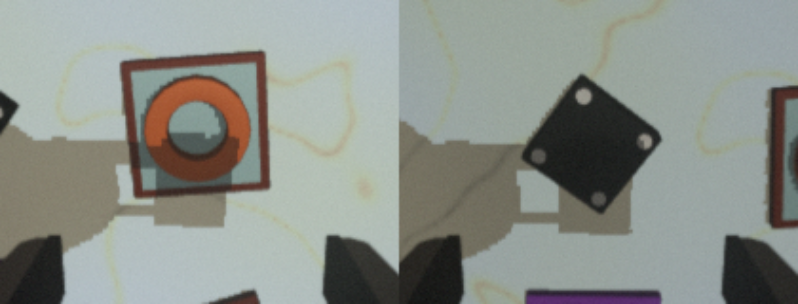

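```bash
python3 - <<'E'
from h import *
r=np.radians
def centre(x,y,z,yaw,f=6):
    grip(.95); robot.movep([x,y,z+60],down(yaw)); robot.servo_line([x,y,z],feed=120); robot.hold(.1); grip(0,f); print('c',robot.observe()['grip_width']*92); grip(.95); robot.servo_line([x,y,z+60],feed=150)
centre(454.3,-73,4,r(53)); pick(454.3,-73,4,r(143),30,open_=.95)
place(639.7,252,14.8,r(98.1),.9)
print(robot.observe()['t'])
for n,x,y in [('v_iron',635,190),('v_brass',601,40),('v_bronze',606,-130),('v_ivory',619,-310)]:
    robot.movep([x,y,200],down(np.pi/2)); robot.hold(.15); im,info=snap('wrist'); np.savez('pics/'+n,im=im,**{k:np.array(v) for k,v in info.items()})
print(robot.observe()['t'])
E
cat > rect.py <<'E'
from h import *
out=[]
for n,c,h in [('v_iron',(639.7,252),28),('v_brass',(600.6,90),30),('v_bronze',(608,-81),28),('v_ivory',(620.4,-253.3),32)]:
    z=np.load('pics/%s.npz'%n); row=[]
    for hh in (10,h):
        g=np.arange(300)/3-50
        uv=np.array([[proj([c[0]+x,c[1]-y,hh],z) for x in g] for y in g],np.float32)
        im=cv2.remap(z['im'],uv[...,0],uv[...,1],cv2.INTER_CUBIC)
        im=cv2.convertScaleAbs(im,alpha=1.5)
        s={'v_brass':(0,0),'v_ivory':(18,18)}.get(n,None)
        if hh==10:
            a={'v_iron':8.1,'v_brass':14.3,'v_bronze':4.5,'v_ivory':19}[n]; b=cv2.boxPoints(((150,150),(264,264),-a)).astype(int); cv2.polylines(im,[b],True,(0,255,0),1)
        elif n in('v_bronze','v_ivory'): cv2.circle(im,(150,150),96 if n=='v_bronze' else 54,(0,255,0),1)
        else: 
            b=cv2.boxPoints(((150,150),(180,180) if n=='v_iron' else (102,96),-(8.1 if n=='v_iron' else 14.3))).astype(int); cv2.polylines(im,[b],True,(0,255,0),1)
        row.append(cv2.resize(im,(200,200) if False else (200,200)))
    out.append(np.vstack(row))
cv2.imwrite('pics/chk.png',np.hstack(out)[:,:,::-1])
E
python3 rect.py
```

```text
c 59.89225497259838
grip width mm 59.4330714365097 f 30.000973641872406 tcp [454.1 -73.3   4.1]
lifted 60.022613462696455 53.425
cf [ 0.1 -0.5 -3.6]
t 57.7417
57.7417
61.15
```

View pics/chk.png

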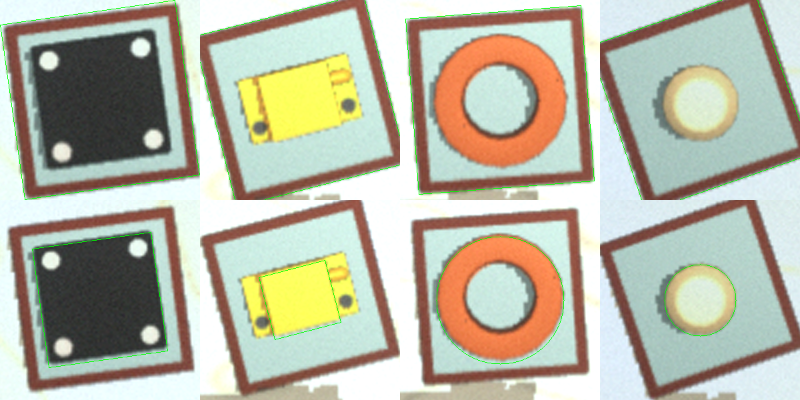

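```bash
python3 - <<'E'
from h import *
robot.hold(.3); print(robot.job_done())
E
```

```text
the job is handed in; nothing more can be done
None
```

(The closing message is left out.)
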